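# Set the basin thermostat and put the pots away

## Robot

A 6-joint arm with a two-finger parallel gripper is mounted at the origin on the work surface. World frame = base frame: x ahead of the robot, y to its left, z up, the work surface at z = 0. Lengths are in m, angles in rad, forces in N, time in s.
With the tool pointing down it reaches from about 0.3 to 0.95 m from the base axis. Payload 3.1 kg.
Tool frame: the origin (TCP) lies on the mounting face of the last link; the fingertips stand 173 mm ahead of it and the grasp point (between the pads) lies 155 mm ahead of it; z points along the fingers, y is the line along which they close (so a half turn about z gives the same grasp; the last joint's range is limited). The gripper opens to 85 mm and grips with 20 to 120 N. Pads are 22 mm wide; open, the fingers measure 114 mm over their backs; the gripper's body (76 mm by 85 mm) begins 54 mm behind the grasp point. The pads swing forward as they close: fully open they stand 13 mm farther back than shut.
Start: joints at [1.254, 0.308, 1.634, -0, 1.2, -0.07], TCP at [0.153, 0.606, 0.405] pointing down, gripper open.
Joint ranges: [-3.06, 3.06], [-0.79, 1.96], [0.05, 2.63], [-1.19, 4.34], [0.05, 2.64], [-2.94, 2.94]. Speed limits (rad/s): [2.79, 2.79, 3.14, 3.14, 3.14, 3.14].

## Interface

Orientations are given as a unit quaternion [x, y, z, w].
In Python, from bench import robot, vision, order gives the robot as it stands. The module is installed in compiled form; this text tells all that it offers.
- The arm moves only by the tool move_arm, never from a script. Its argument "commands" is a list of rows, each an object of numbers: "x", "y", "z": the shift along the tool's x, y, z in mm; "wx", "wy", "wz": the turn, a rotation vector about the tool's x, y, z in degrees; "jaw": the opening, from 0 (shut) to 1 (fully open). A call has 1 to 8 rows; each row shifts and turns the commanded pose from where the row before left it, along the tool's axes as they then stand; what a row does not reach is not made up. A row lasts 1/8 s, in which the tool goes at most 62.5 mm and 10.7 degrees, less where a joint would pass 70% of its speed; a pose out of reach is approached as far as the arm can. A call is refused whole if a number of a shift passes 62.5 or a number of a turn 10.7, either way. A call with a gripper value outside its range is refused whole. The fingers move at their own pace and stop on an object; "force" is the grip in N (left out, the last holds). Time passes only in rows, so rows that do not move let the fingers close. It gives the time, the measured TCP pose, the force, the opening and the grip force at its end, in the units of the state.
- robot.state(): the state, without advancing time (a new reading comes with each control period).
- vision.grab_frame(name): name is "side" or "top"; returns a dict with "image" (420x560x3 uint8, blue, green, red), "mtx" (3x3 intrinsics, pixels), "eye" and "attitude" of the camera in the world. Camera axes: x right, y up, looking along -z (the intrinsics and any distortion apply to the point x, -y, -z); pixel columns grow to the right and rows downward; lengths in m; the calibration is good to about 2 mm. A picture is of the moment at which its call begins. There is no depth.
- order.close_job(): hands the job in; it is judged then, once.
The state is a dict: "time": time; "q": joint angles; "qd": joint speeds; "tau": joint torques, N m; "eef_pos": TCP position; "ee_rot": TCP orientation; "contact_force": force on the tool from outside, world axes, zero at the start; "torque": the same for the moment, N m; "gripper_width": finger opening in m; "grip_force": force on a finger pad.
Only numpy, scipy, OpenCV 4.12 (cv2) and the standard library are available. Lean on these libraries where they do the work, as an engineer would, in place of code of your own. Each camera call takes 0.05 s, during which the arm holds its last target. There are 200 camera calls.

## Task

Turn the water thermostat knob beside the basin until its pointer lines up with the long broad index mark on its plate, and put the two pots left on the counter away upright in the bamboo tray, each in the row that fits its size: the big one in the wide row, the small one in the narrow row. Set the pots down rather than dropping them, and leave everything else where it stands.

Things in the scene. Friction and masses are not known exactly. Their poses are not given: they have to be found in the camera images.
- dial (a joint): knob angle, rad, 0 to 3.0, growing clockwise seen from above. At q the pointer (small dark nose at the knob's foot, tip 37.5 mm from the axis; a black line on the bar marks the same half) points along (-cos q, sin q) in dial_base. The index mark is at 1.50. Stays where left (friction 0.05 N m).
- dial_base: fixed round aluminium plate of the thermostat, 112 mm across, 12 mm high, with black marks near its rim: one long broad index mark (17 by 6 mm, 47 mm from the axis) among short thin ticks (6 by 1.5 mm, every 0.375 rad). Origin at the centre of its underside, on the knob's vertical axis; its yaw tells where the marks are.
- dial_grip (a point): on the knob's axis, 52 mm above the counter. The knob: steel disc 56 mm across (22 to 30 mm above the counter) under an upright bar grip 46 mm long, 16 mm thick, 30 to 64 mm above the counter; pinch the bar across its thickness. Axes turn with the knob: x along the bar (pointer towards -x), y across it, z up.
- big_pot: upright cylindrical white ceramic pot with a flat light-wood lid of the same diameter, 56 mm across, 54 mm high, 0.16 kg, loose on the counter; origin at the centre of its underside, z up
- small_pot: upright cylindrical white ceramic pot with a flat light-wood lid of the same diameter, 36 mm across, 48 mm high, 0.08 kg, loose on the counter; origin at the centre of its underside, z up
- wide_row (a point): centre of the floor of the wide row (210 along x by 84 mm) of the fixed bamboo tray (220 by 149 mm, rim and partition 18 mm high, 5 mm thick), 6 mm above the counter. Axes as the tray's: both rows run along x. A stored big pot already stands 70 mm from here towards +x; the -x half is free.
- narrow_row (a point): centre of the floor of the narrow row (210 mm along x by 50 mm along y, too narrow for a big pot), 6 mm above the counter, axes as the tray's. A stored small pot already stands 70 mm from it towards +x; the -x half is free.
- stored_big: pot like the big one, already in the wide row; leave it; origin at the centre of its underside
- stored_small: pot like the small one, already in the narrow row; leave it; origin at the centre of its underside
- soap_dish: round orange soap dish, 92 mm across, with a bar of soap, 37 mm high overall; leave it; origin under its centre
- dispenser: white soap dispenser with black pump, 70 mm across, 184 mm high; leave it; origin under its centre
- tumbler: orange tumbler with two toothbrushes, 76 mm across, 190 mm high; leave it; origin under its centre
- vase: small glass with an orange flower, 60 to 75 mm across, 92 mm high; leave it; origin under its centre
- toothbrush: wooden toothbrush lying on the counter, 170 mm long (its x), 12 mm wide, 18 mm high; leave it; origin under its middle

How it is judged:
By the outcome, as a careful person would: the job done as asked, in the order asked, and still so for the second after the job is handed in, with the robot touching nothing.
It also fails if it takes over 61 s, if anything falls off the work surface, if the arm or the gripper's body presses on something with over 40 N, if the wrist force passes 120 N, or if a joint passes its speed limit or range.

## Working session

There is one attempt and no reset: what is moved stays moved. The work goes in short steps, Python scripts to look and compute and a tool call to move; the robot and the scene stay as the last step left them, time stands still between calls to the robot, and variables do not carry over. Pictures are saved under pics/ and viewed, at most 10 in all, crops included, and the job is handed in when it is done.

Besides the shell and the picture viewer there is one more tool, called after "Request:" as name(argument=value, ...), one argument or row to a line, values as JSON. move_arm: Moves the arm, as the interface text tells. Its arguments: {"type":"object","properties":{"commands":{"type":"array"},"force":{"type":"number"}},"required":["commands"]}

```bash
mkdir -p pics; python3 - <<'E'
from bench import robot, vision
import cv2,pickle
for n in("top","side"):
    f=vision.grab_frame(n); pickle.dump(f,open(f"{n}.pkl","wb"))
    print(n,f["mtx"],f["eye"],f["attitude"],[k for k in f])
    cv2.imwrite(f"pics/{n}0.png",cv2.resize(f["image"],(800,600),interpolation=cv2.INTER_CUBIC))
s=robot.state();print(s["eef_pos"],s["ee_rot"],s["time"])
E
```

```text
top [[426.64290419   0.         281.30396905]
 [  0.         426.64290419 209.53515257]
 [  0.           0.           1.        ]] [ 0.51329985 -0.01502651  1.00870201] [-0.03489002  0.03333171  0.71077914 -0.70175829] ['image', 'mtx', 'eye', 'attitude']
side [[500.49264193   0.         291.43675196]
 [  0.         500.49264193 205.93145636]
 [  0.           0.           1.        ]] [0.55895381 0.76094146 0.77877568] [-0.00305061  0.39625729  0.91808987 -0.00904702] ['image', 'mtx', 'eye', 'attitude']
[0.15259104 0.60568973 0.40354561] [ 1.23084762e-01  9.92395610e-01 -1.02267673e-03 -2.21683068e-04] 0.1
```

View pics/top0.png

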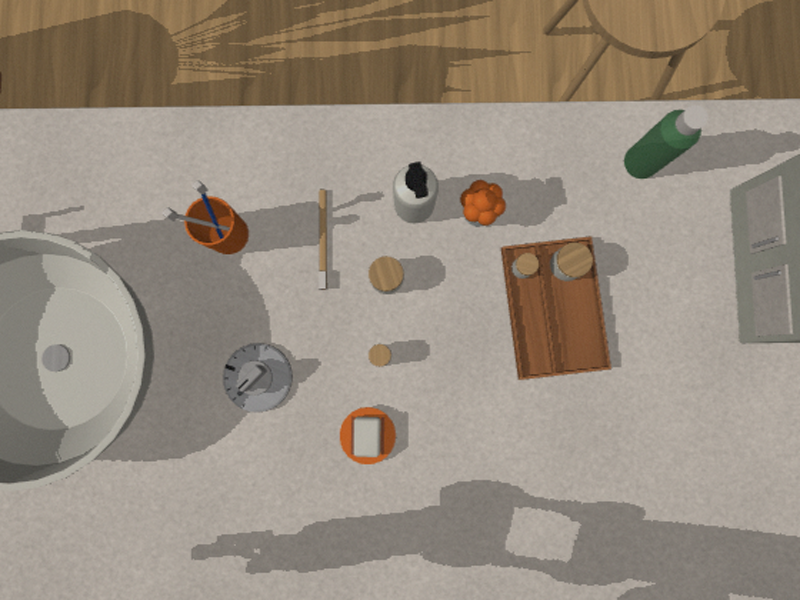

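View pics/side0.png

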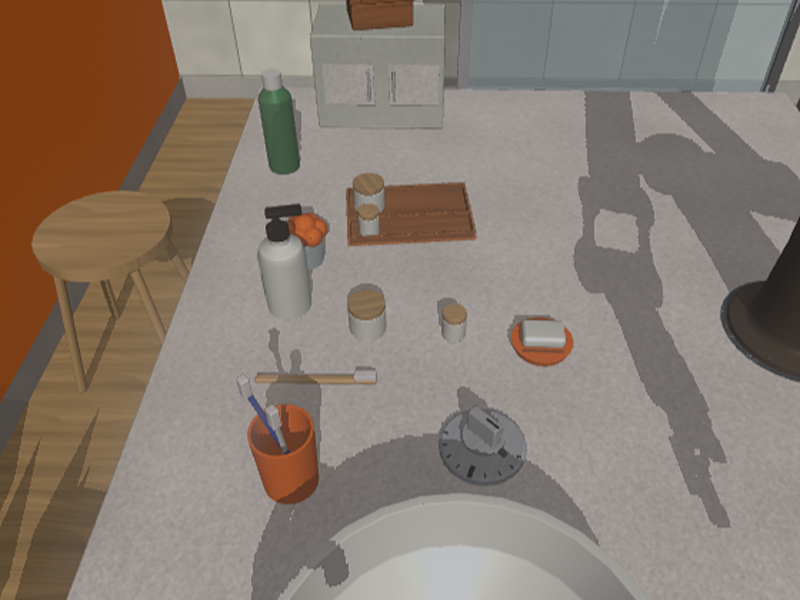

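The top picture shows the dial at (257,377), big pot (386,274), small pot (379,355), tray corners (502,247), (592,237), (610,368) and (519,379). The side picture shows the dial's pointer on the near right and the index mark at (471,471). I'll take enlarged crops next.

```bash
cat > h.py <<'E'
import numpy as np,pickle,cv2
from scipy.spatial.transform import Rotation as R
def ray(f,u,v):
    m=f["mtx"];d=np.array([(u-m[0,2])/m[0,0],-(v-m[1,2])/m[1,1],-1]);return R.from_quat(f["attitude"]).apply(d)
def px(f,u,v,z): d=ray(f,u,v);e=np.array(f["eye"]);return (e+d*(z-e[2])/d[2])[:2]
def proj(f,P):
    c=R.from_quat(f["attitude"]).inv().apply(np.atleast_2d(P)-f["eye"]);m=f["mtx"]
    return np.c_[m[0,2]-m[0,0]*c[:,0]/c[:,2],m[1,2]+m[1,1]*c[:,1]/c[:,2]]
def crop(f,u,v,w,h,s):
    u,v=int(u),int(v);return cv2.resize(f["image"][v:v+h,u:u+w],None,fx=s,fy=s,interpolation=cv2.INTER_CUBIC)
E
python3 - <<'E'
from h import *
t=pickle.load(open("top.pkl","rb"));s=pickle.load(open("side.pkl","rb"))
# top: dial 150..210,235..295 ; side dial 300..375
a=crop(t,150,235,66,50,6);b=crop(s,302,280,66,60,6)[:,:396]
c=crop(t,345,160,88,110,4)   # tray
d=crop(t,250,172,40,90,5)[:440]
L=np.vstack([a[:300],b[:300]]);Rr=np.zeros((600,404,3),np.uint8)
Rr[:440,:352]=c
cv2.imwrite("pics/c1.png",np.hstack([L,Rr]))
e=crop(t,252,175,40,95,6)
f2=crop(s,238,198,95,50,6)
o=np.zeros((600,800,3),np.uint8);o[:570,:240]=e;o[:300,240:800]=f2[:,:560];cv2.imwrite("pics/c2.png",o)
E
```

```text
(no output)
```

View pics/c1.png

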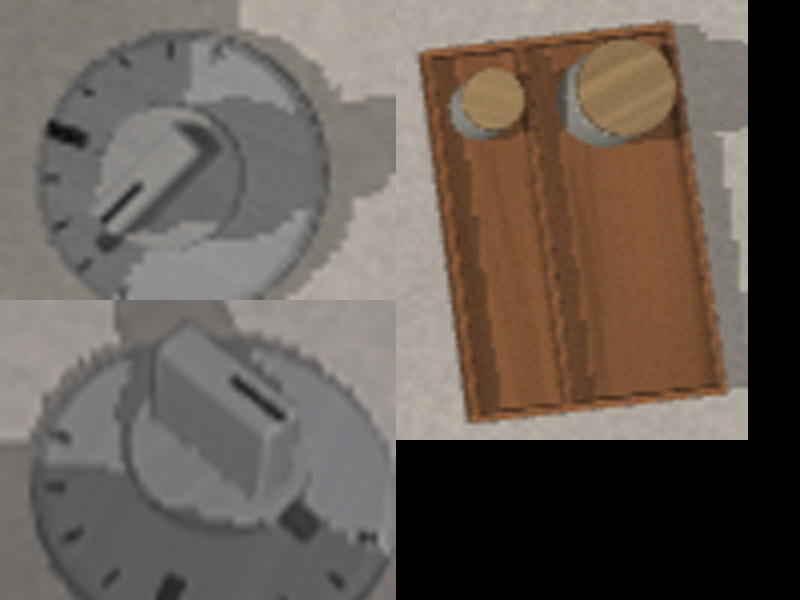

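View pics/c2.png

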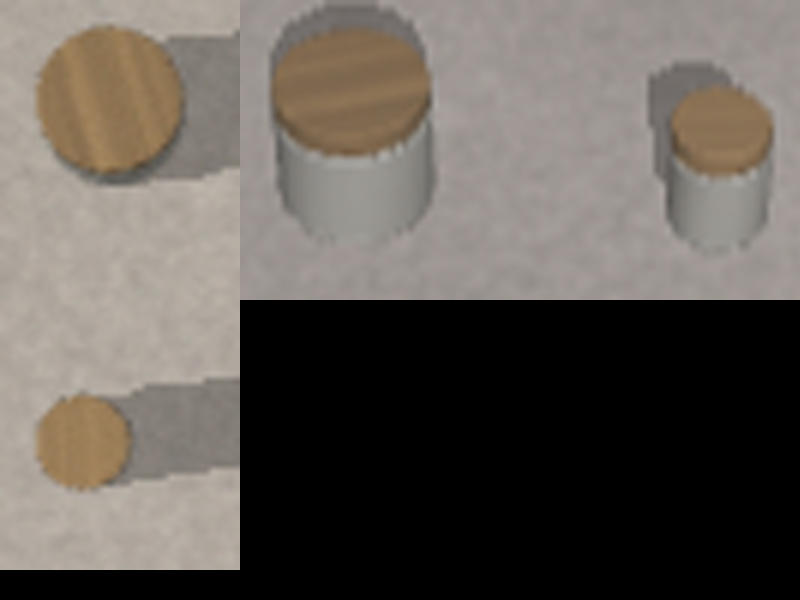

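c1: the dial plate is centred at about (183,175), the index mark at (67,133), the pointer nose at (108,241), and the tray corners are clear. c2: the big lid is centred at (110.5,99) and the small one at (83,441.5).

```bash
cat >> h.py <<'E'
def T(off,s,u,v): return off[0]+(u+.5)/s-.5, off[1]+(v+.5)/s-.5
E
python3 - <<'E'
from h import *
t=pickle.load(open("top.pkl","rb"));s=pickle.load(open("side.pkl","rb"))
P=lambda o,k,u,v,z:px(t,*T(o,k,u,v),z)
S=lambda o,k,u,v,z:px(s,*T(o,k,u,v),z)
D=(150,235);c=P(D,6,183,175,.012);m=P(D,6,67,133,.012);n=P(D,6,108,241,.02)
b1=P(D,6,103,212,.064);b2=P(D,6,196,131,.064)
print("dial",c,"R",[np.linalg.norm(x-c) for x in(m,n)])
ang=lambda v:np.degrees(np.arctan2(v[1],v[0]))
print("mark",ang(m-c),"ptr",ang(n-c),"bar",ang(b1-b2))
Sd=(302,280); mm=S(Sd,6,171,588,.012); nn=S(Sd,6,299,521,.02)
b=S(Sd,6,230,372,.064)
l1=S(Sd,6,232,378,.064);l2=S(Sd,6,284,418,.064)
print("side",mm,nn,ang(mm-c),ang(nn-c),"line",ang(l2-l1), "top line",ang(P(D,6,105,219,.064)-P(D,6,141,185,.064)))
print("big",P((252,175),6,110.5,99,.054),S((238,198),6,111,88,.054))
print("small",P((252,175),6,83,441.5,.048),S((238,198),6,481,128,.048))
C=np.array([P((345,160),4,*q,.018) for q in((24,52),(277,25),(330,392),(74,422))])
print(C,C.mean(0),[np.linalg.norm(C[i]-C[i-1]) for i in range(4)])
x=(C[0]+C[1]-C[2]-C[3]);x/=np.linalg.norm(x);y=np.array([-x[1],x[0]]);print("yaw",ang(x))
cc=C.mean(0)
# y: left side +: narrow 50 at +y
w=cc+y*(-74.5+5+42)/1e3;nr=cc+y*(74.5-5-25)/1e3
print("wide",w,"target",w-.05*x,"narrow",nr,nr-.05*x)
print("stored chk",w+.07*x,P((345,160),4,231,90,.06),nr+.07*x,P((345,160),4,97,99,.054))
E
```

```text
dial [0.48648108 0.22298141] R [np.float64(0.04811903872074352), np.float64(0.03612357441339305)]
mark 69.67560879319225 ptr 132.69487495847858 bar 130.700826800132
side [0.50214553 0.35614321] [0.46681883 0.33995962] 83.2908602729075 99.54135562886773 line 138.30196258954476 top line 133.0576240435844
big [0.64792566 0.01148566] [0.64570574 0.01291486]
small [0.51974128 0.02323455] [0.51730795 0.02392976]
[[ 0.69432127 -0.17754991]
 [ 0.70845847 -0.32682726]
 [ 0.49350671 -0.3482137 ]
 [ 0.47820567 -0.20021403]] [ 0.59362303 -0.26320122] [np.float64(0.2173007401710239), np.float64(0.1499452821956751), np.float64(0.2160130570815726), np.float64(0.14878852428184874)]
yaw 5.834774130519632
wide [ 0.59641868 -0.29055875] target [ 0.54667772 -0.29564176] narrow [ 0.58909915 -0.21893177] [ 0.5393582  -0.22401477]
stored chk [ 0.66605603 -0.28344254] [ 0.66350471 -0.28622647] [ 0.6587365  -0.21181556] [ 0.66030704 -0.21210148]
```

Request:
move_arm(
  commands=[
    {"x": -42,"y": -29,"jaw": 0.8},
    {"x": -42,"y": -29},
    {"x": -42,"y": -29},
    {"x": -42,"y": -29},
    {"x": -42,"y": -29},
    {"x": -42,"y": -29},
    {"x": -42,"y": -29},
    {"x": -42,"y": -29},
  ],
  force=40,
)

```text
validation failed for argument at $.co...
```

Request:
move_arm(
  commands=[
    {"x": -42,"y": -29},
    {"x": -39,"y": -29},
    {"wz": 8.4},
    {"wz": 8.4},
    {"wz": 8.4},
    {"wz": 8.2},
    {},
    {},
  ],
)

```text
validation failed for argument at $.co...
```

```bash
cat >> h.py <<'E'
def go(s,p,yaw=None):
    "shift in mm along present tool axes to TCP p; turn in deg so that tool x points at yaw"
    r=R.from_quat(s["ee_rot"]);a=r.apply([1,0,0]);y=np.degrees(np.arctan2(a[1],a[0]))
    print("pos",np.round(s["eef_pos"],4),"yaw",round(y,2),"shift",np.round(1e3*r.inv().apply(np.array(p)-s["eef_pos"]),1), "turn",None if yaw is None else round((y-yaw+180)%360-180,2),"t",s["time"],"w",s["gripper_width"],"zaxis",np.round(r.apply([0,0,1]),4))
E
python3 - <<'E'
from h import *
from bench import robot
s=robot.state();go(s,[.4865,.223,.208],132.4)
t=pickle.load(open("top.pkl","rb"));f=pickle.load(open("side.pkl","rb"))
S=lambda u,v,z:px(f,*T((302,280),6,u,v),z)
ang=lambda v:np.degrees(np.arctan2(v[1],v[0]))
c=np.array([.4865,.223])
m=S(171,288,.012);n=S(299,221,.02);print(m,ang(m-c),n,ang(n-c),ang(S(284,118,.064)-S(232,78,.064)))
# bar top corners, side: (190,22)far ,(152,60)?, (262,135),(296,110)
q=[S(*k,.064) for k in((190,22),(155,62),(262,135),(298,108))];print(np.mean(q,0))
E
```

```text
pos [0.1526 0.6057 0.4035] yaw 165.86 shift [-417.3 -289.1  196.1] turn 33.46 t 0.1 w 0.08533010954581183 zaxis [-7.e-04 -2.e-03 -1.e+00]
[0.498619 0.261138] 72.37146363387406 [0.46017685 0.24238217] 143.63516621180798 135.68245766261077
[0.48407831 0.22443101]
```

The calls were refused, maybe because each row needs every key. I'll try that.

Request:
move_arm(
  commands=[
    {"x": -42,"y": -29,"z": 0,"wx": 0,"wy": 0,"wz": 0,"jaw": 0.8},
    {"x": -42,"y": -29,"z": 0,"wx": 0,"wy": 0,"wz": 0,"jaw": 0.8},
    {"x": -42,"y": -29,"z": 0,"wx": 0,"wy": 0,"wz": 0,"jaw": 0.8},
    {"x": -42,"y": -29,"z": 0,"wx": 0,"wy": 0,"wz": 0,"jaw": 0.8},
    {"x": -42,"y": -29,"z": 0,"wx": 0,"wy": 0,"wz": 0,"jaw": 0.8},
    {"x": -42,"y": -29,"z": 0,"wx": 0,"wy": 0,"wz": 0,"jaw": 0.8},
    {"x": -42,"y": -29,"z": 0,"wx": 0,"wy": 0,"wz": 0,"jaw": 0.8},
    {"x": -42,"y": -29,"z": 0,"wx": 0,"wy": 0,"wz": 0,"jaw": 0.8},
  ],
  force=40,
)

```text
time: 1.1
eef_pos: [0.4226, 0.2975, 0.4043]
ee_rot: [0.123, 0.992, -0.0, -0.0]
contact_force: [1.2, 0.5, 0.3]
gripper_width: 0.068
grip_force: 0.0
```

Request:
move_arm(
  commands=[
    {"x": -41,"y": -29,"z": 0,"wx": 0,"wy": 0,"wz": 0,"jaw": 0.8},
    {"x": -40,"y": -28,"z": 0,"wx": 0,"wy": 0,"wz": 0,"jaw": 0.8},
    {"x": 0,"y": 0,"z": 30,"wx": 0,"wy": 0,"wz": 8.4,"jaw": 0.8},
    {"x": 0,"y": 0,"z": 30,"wx": 0,"wy": 0,"wz": 8.4,"jaw": 0.8},
    {"x": 0,"y": 0,"z": 30,"wx": 0,"wy": 0,"wz": 8.4,"jaw": 0.8},
    {"x": 0,"y": 0,"z": 0,"wx": 0,"wy": 0,"wz": 8.2,"jaw": 0.8},
    {"x": 0,"y": 0,"z": 0,"wx": 0,"wy": 0,"wz": 0,"jaw": 0.8},
  ],
)

```text
time: 1.98
eef_pos: [0.4862, 0.2238, 0.3138]
ee_rot: [0.402, 0.915, -0.001, -0.001]
contact_force: [0.4, 0.0, 0.1]
gripper_width: 0.0682
grip_force: 0.0
```

```bash
python3 - <<'E'
from h import *
from bench import robot
go(robot.state(),[.4863,.223,.208],132.4)
E
```

```text
pos [0.4862 0.2238 0.3138] yaw 132.55 shift [ -0.7  -0.3 105.8] turn 0.15 t 1.975 w 0.06820703871654422 zaxis [-1.6e-03 -6.0e-04 -1.0e+00]
```

Request:
move_arm(
  commands=[
    {"x": 0,"y": 0,"z": 35,"wx": 0,"wy": 0,"wz": 0,"jaw": 0.7},
    {"x": 0,"y": 0,"z": 35,"wx": 0,"wy": 0,"wz": 0,"jaw": 0.7},
    {"x": 0,"y": 0,"z": 20,"wx": 0,"wy": 0,"wz": 0,"jaw": 0.7},
    {"x": 0,"y": 0,"z": 14,"wx": 0,"wy": 0,"wz": 0,"jaw": 0.7},
    {"x": 0,"y": 0,"z": 0,"wx": 0,"wy": 0,"wz": 0,"jaw": 0.4},
    {"x": 0,"y": 0,"z": 0,"wx": 0,"wy": 0,"wz": 0,"jaw": 0.25},
    {"x": 0,"y": 0,"z": 0,"wx": 0,"wy": 0,"wz": 0,"jaw": 0.1},
    {"x": 0,"y": 0,"z": 0,"wx": 0,"wy": 0,"wz": 0,"jaw": 0.1},
  ],
  force=30,
)

```text
time: 2.98
eef_pos: [0.4855, 0.2231, 0.2115]
ee_rot: [0.403, 0.915, -0.002, -0.001]
contact_force: [-4.8, -4.3, 5.7]
gripper_width: 0.0153
grip_force: 30.5
```

Request:
move_arm(
  commands=[
    {"x": 0,"y": 0,"z": 0,"wx": 0,"wy": 0,"wz": 0,"jaw": 0.05},
    {"x": 0,"y": 0,"z": 0,"wx": 0,"wy": 0,"wz": 0,"jaw": 0.05},
  ],
)

```text
time: 3.22
eef_pos: [0.4854, 0.223, 0.2115]
ee_rot: [0.403, 0.915, -0.002, -0.001]
contact_force: [-4.6, -5.1, 5.9]
gripper_width: 0.0154
grip_force: 30.5
```

Request:
move_arm(
  commands=[
    {"x": 0,"y": -0.5,"z": 0,"wx": 0,"wy": 0,"wz": 8,"jaw": 0.05},
    {"x": 0,"y": 0,"z": 0,"wx": 0,"wy": 0,"wz": 8,"jaw": 0.05},
    {"x": 0,"y": 0,"z": 0,"wx": 0,"wy": 0,"wz": 8,"jaw": 0.05},
    {"x": 0,"y": 0,"z": 0,"wx": 0,"wy": 0,"wz": 8,"jaw": 0.05},
    {"x": 0,"y": 0,"z": 0,"wx": 0,"wy": 0,"wz": 8,"jaw": 0.05},
    {"x": 0,"y": 0,"z": 0,"wx": 0,"wy": 0,"wz": 8,"jaw": 0.05},
    {"x": 0,"y": 0,"z": 0,"wx": 0,"wy": 0,"wz": 8,"jaw": 0.05},
    {"x": 0,"y": 0,"z": 0,"wx": 0,"wy": 0,"wz": 6,"jaw": 0.05},
  ],
)

```text
time: 4.22
eef_pos: [0.4849, 0.2228, 0.2116]
ee_rot: [0.818, 0.576, -0.002, -0.0]
contact_force: [-5.6, -3.3, 5.6]
gripper_width: 0.0154
grip_force: 30.6
```

```bash
python3 - <<'E'
from h import *
from bench import robot,vision
go(robot.state(),[.4863,.223,.208],70)
t=vision.grab_frame("top");s=vision.grab_frame("side")
pickle.dump(s,open("s1.pkl","wb"))
cv2.imwrite("pics/d1.png",np.hstack([crop(t,150,235,66,60,6),crop(s,302,280,66,60,6)]))
E
```

```text
pos [0.4849 0.2228 0.2116] yaw 70.31 shift [0.6 1.2 3.6] turn 0.31 t 4.225 w 0.015444015434022823 zaxis [-0.0043 -0.0024 -1.    ]
```

View pics/d1.png

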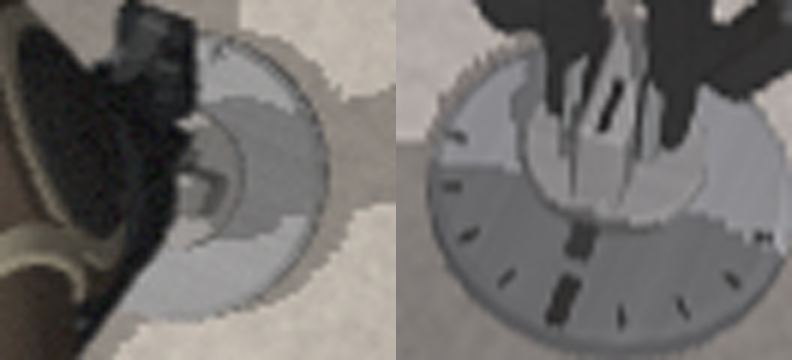

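The side crop shows the nose at (185,240), the index mark at (168,300), and the ticks clearly. I'll fit the plate to the ticks and check the alignment.

```bash
python3 - <<'E'
from h import *
from scipy.optimize import least_squares
f=pickle.load(open("s1.pkl","rb"))
S=lambda u,v,z:px(f,*T((302,280),6,u,v),z)
tk=[(763,236),(733,279),(683,308),(621,316),(564,300),(506,278),(469,235),(451,186),(456,135)]
W=np.array([S(u-396,v,.012) for u,v in tk])
rad=lambda p:np.where(np.arange(9)==4,.047,p[3])
def m(p):
    a=p[2]-.375*(np.arange(9)-4);return p[:2]+rad(p)[:,None]*np.c_[np.cos(a),np.sin(a)]
r=least_squares(lambda p:(m(p)-W).ravel(),[.4865,.223,1.2,.05]);p=r.x
print(p,np.degrees(p[2]),np.round(1e3*np.linalg.norm(m(p)-W,axis=1),1))
for z in(.012,.017,.022):
    n=S(185,240,z)-p[:2];print(z,np.degrees(np.arctan2(n[1],n[0])),np.linalg.norm(n))
l=S(621-396,84,.064)-S(603-396,128,.064);print("line",np.degrees(np.arctan2(-l[1],-l[0])))
E
```

```text
[0.48350684 0.2213544  1.21063491 0.04929234] 69.36427094431916 [0.4 0.2 0.3 0.4 0.4 0.1 0.3 0.2 0.4]
0.012 65.88569016550977 0.025190584180760575
0.017 67.87640249208879 0.02845598574795887
0.022 69.45579136266099 0.03174865204247423
line 69.19505072806916
```

Request:
move_arm(
  commands=[
    {"x": 0,"y": 0,"z": 0,"wx": 0,"wy": 0,"wz": 0.6,"jaw": 0.05},
    {"x": 0,"y": 0,"z": 0,"wx": 0,"wy": 0,"wz": 0,"jaw": 0.05},
    {"x": 0,"y": 0,"z": 0,"wx": 0,"wy": 0,"wz": 0,"jaw": 0.5},
    {"x": 0,"y": 0,"z": 0,"wx": 0,"wy": 0,"wz": 0,"jaw": 0.5},
    {"x": 0,"y": 0,"z": -20,"wx": 0,"wy": 0,"wz": 0,"jaw": 0.6},
    {"x": 0,"y": 0,"z": -40,"wx": 0,"wy": 0,"wz": 0,"jaw": 0.95},
    {"x": 0,"y": 0,"z": -40,"wx": 0,"wy": 0,"wz": -8.5,"jaw": 0.95},
    {"x": 0,"y": 0,"z": 0,"wx": 0,"wy": 0,"wz": -8.5,"jaw": 0.95},
  ],
)

```text
time: 5.32
eef_pos: [0.4883, 0.2245, 0.3154]
ee_rot: [0.724, 0.689, 0.005, 0.002]
contact_force: [0.7, 0.5, -0.8]
gripper_width: 0.081
grip_force: 0.0
```

```bash
python3 - <<'E'
from h import *
from bench import robot
go(robot.state(),[.6468,.0122,.193],95.8)
E
```

```text
pos [0.4883 0.2245 0.3154] yaw 87.16 shift [-204.7  167.7  123.1] turn -8.64 t 5.325 w 0.08098480983517796 zaxis [ 0.0096  0.0036 -0.9999]
```

Request:
move_arm(
  commands=[
    {"x": -41,"y": 33.5,"z": 0,"wx": 0,"wy": 0,"wz": 0,"jaw": 0.95},
    {"x": -41,"y": 33.5,"z": 0,"wx": 0,"wy": 0,"wz": 0,"jaw": 0.95},
    {"x": -41,"y": 33.5,"z": 0,"wx": 0,"wy": 0,"wz": 0,"jaw": 0.95},
    {"x": -41,"y": 33.5,"z": 0,"wx": 0,"wy": 0,"wz": 0,"jaw": 0.95},
    {"x": -41,"y": 33.5,"z": 0,"wx": 0,"wy": 0,"wz": 0,"jaw": 0.95},
    {"x": 0,"y": 0,"z": 0,"wx": 0,"wy": 0,"wz": -8.4,"jaw": 0.95},
    {"x": 0,"y": 0,"z": 0,"wx": 0,"wy": 0,"wz": 0,"jaw": 0.95},
    {"x": 0,"y": 0,"z": 0,"wx": 0,"wy": 0,"wz": 0,"jaw": 0.95},
  ],
)

```text
time: 6.32
eef_pos: [0.6419, 0.0103, 0.3107]
ee_rot: [0.674, 0.738, 0.0, -0.0]
contact_force: [0.1, 1.1, -0.3]
gripper_width: 0.0812
grip_force: 0.0
```

```bash
python3 - <<'E'
from h import *
from bench import robot,vision
go(robot.state(),[.6468,.0122,.193],95.8)
t=vision.grab_frame("top");s=vision.grab_frame("side")
pickle.dump((t,s),open("s2.pkl","wb"))
cv2.imwrite("pics/d2.png",np.hstack([crop(t,150,235,66,60,6),crop(s,302,280,66,60,6)]))
E
```

```text
pos [0.6419 0.0103 0.3107] yaw 95.18 shift [  1.5   5.1 117.7] turn -0.62 t 6.325 w 0.08123835333406194 zaxis [-1.e-04  2.e-04 -1.e+00]
```

View pics/d2.png

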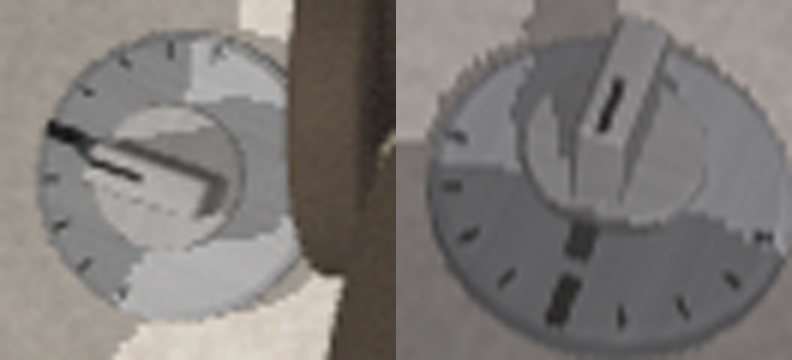

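The bar, nose and index mark now line up in both views, so the dial is done. Next is the big pot.

Request:
move_arm(
  commands=[
    {"x": 1.5,"y": 5,"z": 30,"wx": 0,"wy": 0,"wz": -0.6,"jaw": 1},
    {"x": 0,"y": 0,"z": 35,"wx": 0,"wy": 0,"wz": 0,"jaw": 1},
    {"x": 0,"y": 0,"z": 30,"wx": 0,"wy": 0,"wz": 0,"jaw": 1},
    {"x": 0,"y": 0,"z": 22,"wx": 0,"wy": 0,"wz": 0,"jaw": 1},
    {"x": 0,"y": 0,"z": 0,"wx": 0,"wy": 0,"wz": 0,"jaw": 1},
    {"x": 0,"y": 0,"z": 0,"wx": 0,"wy": 0,"wz": 0,"jaw": 0.8},
    {"x": 0,"y": 0,"z": 0,"wx": 0,"wy": 0,"wz": 0,"jaw": 0.7},
    {"x": 0,"y": 0,"z": 0,"wx": 0,"wy": 0,"wz": 0,"jaw": 0.6},
  ],
  force=30,
)

```text
time: 7.42
eef_pos: [0.6479, 0.0116, 0.1956]
ee_rot: [0.67, 0.742, 0.001, 0.001]
contact_force: [0.4, -0.8, 4.0]
gripper_width: 0.0553
grip_force: 32.3
```

Request:
move_arm(
  commands=[
    {"x": 0,"y": 0,"z": 0,"wx": 0,"wy": 0,"wz": 0,"jaw": 0.5},
    {"x": 0,"y": 0,"z": 0,"wx": 0,"wy": 0,"wz": 0,"jaw": 0.5},
  ],
)

```text
time: 7.68
eef_pos: [0.648, 0.0116, 0.1956]
ee_rot: [0.67, 0.742, 0.001, 0.001]
contact_force: [0.5, -0.5, 7.0]
gripper_width: 0.0554
grip_force: 32.6
```

```bash
python3 - <<'E'
from h import *
from bench import robot
go(robot.state(),[.546,-.295,.293],95.8)
E
```

```text
pos [0.648  0.0116 0.1956] yaw 95.86 shift [-294.7 -132.4  -97.7] turn 0.06 t 7.675 w 0.055406019548342136 zaxis [ 3.e-03 -1.e-04 -1.e+00]
```

Request:
move_arm(
  commands=[
    {"x": 0,"y": 0,"z": -30,"wx": 0,"wy": 0,"wz": 0,"jaw": 0.5},
    {"x": 0,"y": 0,"z": -40,"wx": 0,"wy": 0,"wz": 0,"jaw": 0.5},
    {"x": -25,"y": -12,"z": -28,"wx": 0,"wy": 0,"wz": 0,"jaw": 0.5},
    {"x": -45,"y": -20,"z": 0,"wx": 0,"wy": 0,"wz": 0,"jaw": 0.5},
    {"x": -45,"y": -20,"z": 0,"wx": 0,"wy": 0,"wz": 0,"jaw": 0.5},
    {"x": -45,"y": -20,"z": 0,"wx": 0,"wy": 0,"wz": 0,"jaw": 0.5},
    {"x": -45,"y": -20,"z": 0,"wx": 0,"wy": 0,"wz": 0,"jaw": 0.5},
    {"x": -45,"y": -20,"z": 0,"wx": 0,"wy": 0,"wz": 0,"jaw": 0.5},
  ],
)

```text
time: 8.68
eef_pos: [0.5601, -0.2497, 0.2913]
ee_rot: [0.67, 0.742, -0.0, -0.0]
contact_force: [0.3, -0.3, -0.3]
gripper_width: 0.0552
grip_force: 32.5
```

Request:
move_arm(
  commands=[
    {"x": -30,"y": -12,"z": 0,"wx": 0,"wy": 0,"wz": 0,"jaw": 0.5},
    {"x": -15,"y": -8,"z": 0,"wx": 0,"wy": 0,"wz": 0,"jaw": 0.5},
    {"x": 0,"y": 0,"z": 0,"wx": 0,"wy": 0,"wz": 0,"jaw": 0.5},
    {"x": 0,"y": 0,"z": 0,"wx": 0,"wy": 0,"wz": 0,"jaw": 0.5},
  ],
)

```text
time: 9.18
eef_pos: [0.546, -0.2941, 0.2915]
ee_rot: [0.67, 0.743, 0.0, -0.0]
contact_force: [0.4, 1.0, -1.2]
gripper_width: 0.0551
grip_force: 32.5
```

```bash
python3 - <<'E'
from h import *
from bench import robot
s=robot.state();go(s,[.5455,-.295,.2016],95.8);print(s["contact_force"],s["grip_force"])
E
```

```text
pos [ 0.546  -0.2941  0.2915] yaw 95.9 shift [-0.9 -0.6 89.9] turn 0.1 t 9.175 w 0.05505612991804256 zaxis [-3.e-04  1.e-03 -1.e+00]
[ 0.4374165   0.97481894 -1.19081774] 32.46260583400726
```

Request:
move_arm(
  commands=[
    {"x": -1,"y": -0.5,"z": 30,"wx": 0,"wy": 0,"wz": 0,"jaw": 0.5},
    {"x": 0,"y": 0,"z": 30,"wx": 0,"wy": 0,"wz": 0,"jaw": 0.5},
    {"x": 0,"y": 0,"z": 18,"wx": 0,"wy": 0,"wz": 0,"jaw": 0.5},
    {"x": 0,"y": 0,"z": 8,"wx": 0,"wy": 0,"wz": 0,"jaw": 0.5},
    {"x": 0,"y": 0,"z": 0,"wx": 0,"wy": 0,"wz": 0,"jaw": 0.5},
    {"x": 0,"y": 0,"z": 0,"wx": 0,"wy": 0,"wz": 0,"jaw": 0.5},
  ],
)

```text
time: 9.93
eef_pos: [0.5461, -0.2966, 0.2069]
ee_rot: [0.67, 0.742, 0.0, 0.001]
contact_force: [0.4, -0.4, -0.0]
gripper_width: 0.0552
grip_force: 32.5
```

Request:
move_arm(
  commands=[
    {"x": 0,"y": 0,"z": 1,"wx": 0,"wy": 0,"wz": 0,"jaw": 0.5},
    {"x": 0,"y": 0,"z": 1,"wx": 0,"wy": 0,"wz": 0,"jaw": 0.5},
    {"x": 0,"y": 0,"z": 0,"wx": 0,"wy": 0,"wz": 0,"jaw": 0.5},
  ],
)

```text
time: 10.3
eef_pos: [0.5453, -0.2963, 0.2038]
ee_rot: [0.67, 0.742, 0.0, 0.0]
contact_force: [0.4, 0.0, -0.3]
gripper_width: 0.0553
grip_force: 32.5
```

Request:
move_arm(
  commands=[
    {"x": 0,"y": 0,"z": 1,"wx": 0,"wy": 0,"wz": 0,"jaw": 0.5},
    {"x": 0,"y": 0,"z": 0.5,"wx": 0,"wy": 0,"wz": 0,"jaw": 0.5},
    {"x": 0,"y": 0,"z": 0,"wx": 0,"wy": 0,"wz": 0,"jaw": 0.5},
  ],
)

```text
time: 10.68
eef_pos: [0.5453, -0.2962, 0.202]
ee_rot: [0.67, 0.742, -0.0, -0.0]
contact_force: [-0.3, -0.2, -0.8]
gripper_width: 0.055
grip_force: 32.5
```

Request:
move_arm(
  commands=[
    {"x": 0,"y": 0,"z": 0.7,"wx": 0,"wy": 0,"wz": 0,"jaw": 0.5},
    {"x": 0,"y": 0,"z": 0.5,"wx": 0,"wy": 0,"wz": 0,"jaw": 0.5},
    {"x": 0,"y": 0,"z": 0,"wx": 0,"wy": 0,"wz": 0,"jaw": 0.5},
  ],
)

```text
time: 11.05
eef_pos: [0.5455, -0.2963, 0.2016]
ee_rot: [0.67, 0.742, -0.0, 0.0]
contact_force: [-1.9, 0.9, 4.9]
gripper_width: 0.0551
grip_force: 33.0
```

Request:
move_arm(
  commands=[
    {"x": 0,"y": 0,"z": 0,"wx": 0,"wy": 0,"wz": 0,"jaw": 0.7},
    {"x": 0,"y": 0,"z": 0,"wx": 0,"wy": 0,"wz": 0,"jaw": 0.85},
    {"x": 0,"y": 0,"z": 0,"wx": 0,"wy": 0,"wz": 0,"jaw": 0.85},
    {"x": 0,"y": 0,"z": -20,"wx": 0,"wy": 0,"wz": 0,"jaw": 0.85},
    {"x": 0,"y": 0,"z": -35,"wx": 0,"wy": 0,"wz": 0,"jaw": 0.85},
    {"x": 0,"y": 0,"z": -35,"wx": 0,"wy": 0,"wz": 0,"jaw": 0.85},
    {"x": 0,"y": 0,"z": 0,"wx": 0,"wy": 0,"wz": 0,"jaw": 0.85},
    {"x": 0,"y": 0,"z": 0,"wx": 0,"wy": 0,"wz": 0,"jaw": 0.85},
  ],
)

```text
time: 12.05
eef_pos: [0.5453, -0.2962, 0.2916]
ee_rot: [0.67, 0.742, 0.0, 0.0]
contact_force: [0.5, -0.5, -0.4]
gripper_width: 0.0723
grip_force: 0.0
```

```bash
python3 - <<'E'
from h import *
from bench import robot
s=robot.state();go(s,[.519,.0235,.1915],95.8)
E
```

```text
pos [ 0.5453 -0.2962  0.2916] yaw 95.86 shift [320.7   6.5 100. ] turn 0.06 t 12.05 w 0.07231264659180764 zaxis [ 5.e-04 -3.e-04 -1.e+00]
```

Request:
move_arm(
  commands=[
    {"x": 30,"y": 0,"z": 0,"wx": 0,"wy": 0,"wz": 0,"jaw": 0.85},
    {"x": 45,"y": 0,"z": 0,"wx": 0,"wy": 0,"wz": 0,"jaw": 0.85},
    {"x": 45,"y": 2,"z": 0,"wx": 0,"wy": 0,"wz": 0,"jaw": 0.8},
    {"x": 45,"y": 2,"z": 0,"wx": 0,"wy": 0,"wz": 0,"jaw": 0.8},
    {"x": 45,"y": 2.5,"z": 0,"wx": 0,"wy": 0,"wz": 0,"jaw": 0.8},
    {"x": 45,"y": 0,"z": 0,"wx": 0,"wy": 0,"wz": 0,"jaw": 0.8},
    {"x": 40,"y": 0,"z": 0,"wx": 0,"wy": 0,"wz": 0,"jaw": 0.8},
    {"x": 26,"y": 0,"z": 0,"wx": 0,"wy": 0,"wz": 0,"jaw": 0.8},
  ],
)

```text
time: 13.05
eef_pos: [0.5177, 0.0255, 0.2894]
ee_rot: [0.67, 0.743, -0.001, -0.001]
contact_force: [0.3, -1.0, -0.4]
gripper_width: 0.0684
grip_force: 0.0
```

Request:
move_arm(
  commands=[
    {"x": 0,"y": 0,"z": 0,"wx": 0,"wy": 0,"wz": 0,"jaw": 0.8},
    {"x": 0,"y": 0,"z": 0,"wx": 0,"wy": 0,"wz": 0,"jaw": 0.8},
  ],
)

```text
time: 13.3
eef_pos: [0.5188, 0.0233, 0.2902]
ee_rot: [0.67, 0.742, -0.001, -0.0]
contact_force: [-0.4, -0.0, 0.3]
gripper_width: 0.0685
grip_force: 0.0
```

```bash
python3 - <<'E'
from h import *
from bench import robot
s=robot.state();go(s,[.519,.0235,.1915],95.8)
E
```

```text
pos [0.5188 0.0233 0.2902] yaw 95.88 shift [ 0.2  0.4 98.7] turn 0.08 t 13.3 w 0.0684658991696278 zaxis [-1.6e-03 -4.0e-04 -1.0e+00]
```

Request:
move_arm(
  commands=[
    {"x": 0,"y": 0,"z": 35,"wx": 0,"wy": 0,"wz": 0,"jaw": 0.8},
    {"x": 0,"y": 0,"z": 35,"wx": 0,"wy": 0,"wz": 0,"jaw": 0.8},
    {"x": 0,"y": 0,"z": 20,"wx": 0,"wy": 0,"wz": 0,"jaw": 0.8},
    {"x": 0,"y": 0,"z": 8,"wx": 0,"wy": 0,"wz": 0,"jaw": 0.8},
    {"x": 0,"y": 0,"z": 0,"wx": 0,"wy": 0,"wz": 0,"jaw": 0.7},
    {"x": 0,"y": 0,"z": 0,"wx": 0,"wy": 0,"wz": 0,"jaw": 0.55},
    {"x": 0,"y": 0,"z": 0,"wx": 0,"wy": 0,"wz": 0,"jaw": 0.45},
    {"x": 0,"y": 0,"z": 0,"wx": 0,"wy": 0,"wz": 0,"jaw": 0.35},
  ],
  force=25,
)

```text
time: 14.3
eef_pos: [0.5196, 0.0237, 0.194]
ee_rot: [0.67, 0.742, 0.0, 0.001]
contact_force: [-0.9, 0.0, 3.8]
gripper_width: 0.0352
grip_force: 25.1
```

Request:
move_arm(
  commands=[
    {"x": 0,"y": 0,"z": 0,"wx": 0,"wy": 0,"wz": 0,"jaw": 0.3},
    {"x": 0,"y": 0,"z": 0,"wx": 0,"wy": 0,"wz": 0,"jaw": 0.3},
  ],
)

```text
time: 14.55
eef_pos: [0.5196, 0.0237, 0.194]
ee_rot: [0.67, 0.742, 0.0, 0.001]
contact_force: [-0.8, -0.0, 6.2]
gripper_width: 0.0351
grip_force: 25.3
```

```bash
python3 - <<'E'
from h import *
from bench import robot
s=robot.state();go(s,[.5385,-.2235,.292],95.8)
E
```

```text
pos [0.5196 0.0237 0.194 ] yaw 95.88 shift [-247.9   -6.4  -97.9] turn 0.08 t 14.55 w 0.03513893837163586 zaxis [ 1.5e-03 -3.0e-04 -1.0e+00]
```

Request:
move_arm(
  commands=[
    {"x": 0,"y": 0,"z": -30,"wx": 0,"wy": 0,"wz": 0,"jaw": 0.3},
    {"x": 0,"y": 0,"z": -40,"wx": 0,"wy": 0,"wz": 0,"jaw": 0.3},
    {"x": -25,"y": 0,"z": -28,"wx": 0,"wy": 0,"wz": 0,"jaw": 0.3},
    {"x": -45,"y": -2,"z": 0,"wx": 0,"wy": 0,"wz": 0,"jaw": 0.3},
    {"x": -45,"y": -2,"z": 0,"wx": 0,"wy": 0,"wz": 0,"jaw": 0.3},
    {"x": -45,"y": -2,"z": 0,"wx": 0,"wy": 0,"wz": 0,"jaw": 0.3},
    {"x": -45,"y": 0,"z": 0,"wx": 0,"wy": 0,"wz": 0,"jaw": 0.3},
    {"x": -43,"y": 0,"z": 0,"wx": 0,"wy": 0,"wz": 0,"jaw": 0.3},
  ],
)

```text
time: 15.55
eef_pos: [0.5382, -0.2249, 0.2906]
ee_rot: [0.67, 0.742, 0.0, -0.0]
contact_force: [-0.4, -0.5, -1.4]
gripper_width: 0.0351
grip_force: 25.4
```

Request:
move_arm(
  commands=[
    {"x": 0,"y": 0,"z": 0,"wx": 0,"wy": 0,"wz": 0,"jaw": 0.3},
    {"x": 0,"y": 0,"z": 0,"wx": 0,"wy": 0,"wz": 0,"jaw": 0.3},
    {"x": 0,"y": 0,"z": 0,"wx": 0,"wy": 0,"wz": 0,"jaw": 0.3},
  ],
)

```text
time: 15.92
eef_pos: [0.5381, -0.2223, 0.2905]
ee_rot: [0.67, 0.743, -0.0, -0.001]
contact_force: [-0.0, 0.0, -0.8]
gripper_width: 0.035
grip_force: 25.4
```

```bash
python3 - <<'E'
from h import *
from bench import robot,vision
s=robot.state();go(s,[.5385,-.2235,.200],95.8)
t=vision.grab_frame("top");s=vision.grab_frame("side")
o=np.hstack([crop(t,345,160,88,110,4),crop(s,230,110,110,110,4)]);cv2.imwrite("pics/e1.png",o)
E
```

```text
pos [ 0.5381 -0.2223  0.2905] yaw 95.93 shift [-1.3  0.4 90.5] turn 0.13 t 15.925 w 0.03500312446579429 zaxis [-1.1e-03  9.0e-04 -1.0e+00]
```

View pics/e1.png

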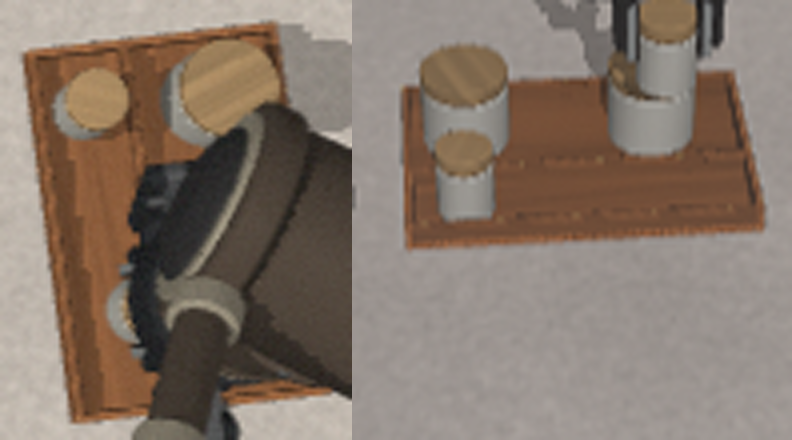

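The big pot stands upright in the wide row, and the small one is held above the narrow row. I'll lower it.

Request:
move_arm(
  commands=[
    {"x": -1,"y": 0.5,"z": 30,"wx": 0,"wy": 0,"wz": 0,"jaw": 0.3},
    {"x": 0,"y": 0,"z": 30,"wx": 0,"wy": 0,"wz": 0,"jaw": 0.3},
    {"x": 0,"y": 0,"z": 18,"wx": 0,"wy": 0,"wz": 0,"jaw": 0.3},
    {"x": 0,"y": 0,"z": 8,"wx": 0,"wy": 0,"wz": 0,"jaw": 0.3},
    {"x": 0,"y": 0,"z": 1.5,"wx": 0,"wy": 0,"wz": 0,"jaw": 0.3},
    {"x": 0,"y": 0,"z": 1,"wx": 0,"wy": 0,"wz": 0,"jaw": 0.3},
    {"x": 0,"y": 0,"z": 0,"wx": 0,"wy": 0,"wz": 0,"jaw": 0.3},
    {"x": 0,"y": 0,"z": 0,"wx": 0,"wy": 0,"wz": 0,"jaw": 0.3},
  ],
)

```text
time: 17.02
eef_pos: [0.5393, -0.2247, 0.2031]
ee_rot: [0.67, 0.742, 0.0, 0.001]
contact_force: [0.4, 0.6, -0.7]
gripper_width: 0.0353
grip_force: 25.4
```

Request:
move_arm(
  commands=[
    {"x": 0,"y": 0,"z": 0.5,"wx": 0,"wy": 0,"wz": 0,"jaw": 0.3},
    {"x": 0,"y": 0,"z": 0.5,"wx": 0,"wy": 0,"wz": 0,"jaw": 0.3},
    {"x": 0,"y": 0,"z": 0,"wx": 0,"wy": 0,"wz": 0,"jaw": 0.3},
  ],
)

```text
time: 17.4
eef_pos: [0.539, -0.2245, 0.2014]
ee_rot: [0.67, 0.742, -0.0, -0.0]
contact_force: [0.2, -0.6, -1.2]
gripper_width: 0.035
grip_force: 25.4
```

Request:
move_arm(
  commands=[
    {"x": 0,"y": 0,"z": 1,"wx": 0,"wy": 0,"wz": 0,"jaw": 0.3},
    {"x": 0,"y": 0,"z": 1,"wx": 0,"wy": 0,"wz": 0,"jaw": 0.3},
    {"x": 0,"y": 0,"z": 0,"wx": 0,"wy": 0,"wz": 0,"jaw": 0.3},
  ],
)

```text
time: 17.77
eef_pos: [0.5391, -0.2246, 0.2001]
ee_rot: [0.67, 0.742, -0.0, -0.0]
contact_force: [-2.3, 0.7, 3.4]
gripper_width: 0.0351
grip_force: 25.8
```

Contact at the expected height. I'll release, lift, and move clear of the cameras' view.

Request:
move_arm(
  commands=[
    {"x": 0,"y": 0,"z": 0,"wx": 0,"wy": 0,"wz": 0,"jaw": 0.5},
    {"x": 0,"y": 0,"z": 0,"wx": 0,"wy": 0,"wz": 0,"jaw": 0.65},
    {"x": 0,"y": 0,"z": 0,"wx": 0,"wy": 0,"wz": 0,"jaw": 0.65},
    {"x": 0,"y": 0,"z": -20,"wx": 0,"wy": 0,"wz": 0,"jaw": 0.65},
    {"x": 0,"y": 0,"z": -35,"wx": 0,"wy": 0,"wz": 0,"jaw": 0.65},
    {"x": 0,"y": 0,"z": -40,"wx": 0,"wy": 0,"wz": 0,"jaw": 0.65},
    {"x": 0,"y": -30,"z": -40,"wx": 0,"wy": 0,"wz": 0,"jaw": 0.65},
    {"x": -20,"y": -40,"z": -20,"wx": 0,"wy": 0,"wz": 0,"jaw": 0.65},
  ],
)

```text
time: 18.77
eef_pos: [0.472, -0.2515, 0.3588]
ee_rot: [0.669, 0.743, 0.001, 0.003]
contact_force: [0.9, -1.5, 1.2]
gripper_width: 0.0557
grip_force: 0.0
```

Request:
move_arm(
  commands=[
    {"x": -30,"y": -40,"z": 0,"wx": 0,"wy": 0,"wz": 0,"jaw": 0.65},
    {"x": -40,"y": -40,"z": 0,"wx": 0,"wy": 0,"wz": 0,"jaw": 0.65},
    {"x": -40,"y": -30,"z": 0,"wx": 0,"wy": 0,"wz": 0,"jaw": 0.65},
    {"x": -40,"y": 0,"z": 0,"wx": 0,"wy": 0,"wz": 0,"jaw": 0.65},
    {"x": -40,"y": 0,"z": 0,"wx": 0,"wy": 0,"wz": 0,"jaw": 0.65},
    {"x": 0,"y": 0,"z": 0,"wx": 0,"wy": 0,"wz": 0,"jaw": 0.65},
    {"x": 0,"y": 0,"z": 0,"wx": 0,"wy": 0,"wz": 0,"jaw": 0.65},
  ],
)

```text
time: 19.65
eef_pos: [0.3812, -0.4513, 0.355]
ee_rot: [0.67, 0.742, 0.0, -0.0]
contact_force: [0.5, 0.1, -1.0]
gripper_width: 0.0554
grip_force: 0.0
```

```bash
python3 - <<'E'
from h import *
from bench import vision
t=vision.grab_frame("top");s=vision.grab_frame("side")
o=np.zeros((600,800,3),np.uint8)
a=crop(t,100,60,350,250,1);o[:300,:420]=cv2.resize(a,(420,300))
o[300:600,:330]=crop(s,230,110,110,100,3)
b=crop(t,150,235,60,60,5);o[:300,440:740]=b
o[300:600,340:640]=crop(s,304,280,60,60,5);cv2.imwrite("pics/f.png",o)
E
```

```text
(no output)
```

View pics/f.png

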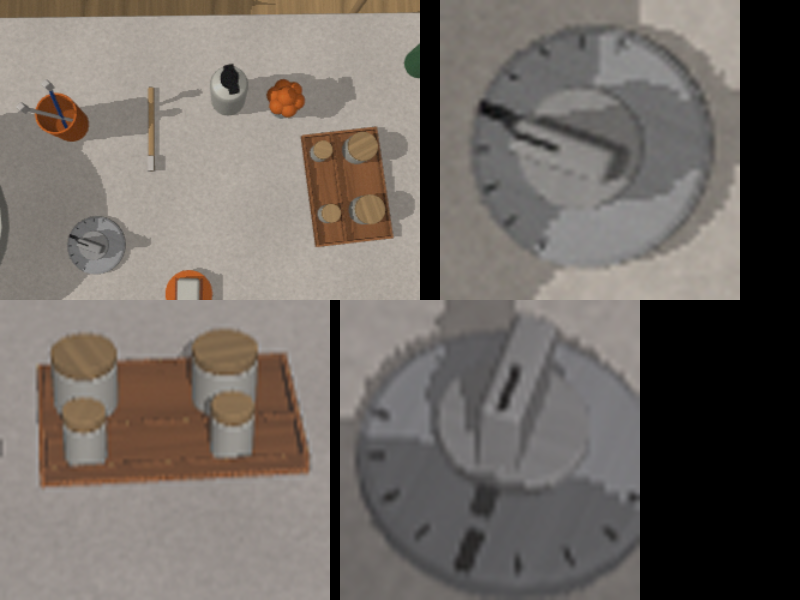

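Both pots stand upright in their own rows, the dial's nose lines up with the index mark, and everything else is where it was.

```bash
python3 -c "
from bench import order
print(order.close_job())"
```

```text
the job is handed in; nothing more can be done
None
```

The job is handed in at about 20 s of robot time: by the camera pictures the pointer lines up with the index mark to within about 1°, the big pot stands upright in the wide row and the small pot in the narrow row, and nothing else looks moved; no verdict was returned.

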